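Clear the microscopy station into its trays

ROBOT

A 6-joint arm with a two-finger parallel gripper is mounted at the origin on the work surface. World frame = base frame: x ahead of the robot, y to its left, z up, the work surface at z = 0. Lengths are in m, angles in rad, forces in N, time in s.
With the tool pointing down it reaches from about 0.35 to 0.975 m from the base axis. Payload 4.9 kg.
Tool frame: the origin (TCP) lies midway between the tips of the shut fingers; the grasp point (between the pads) lies 19 mm behind it; z points along the fingers, y is the line along which they close (so a half turn about z gives the same grasp; the last joint's range is limited). The gripper opens to 85 mm and grips with 20 to 120 N. Pads are 22 mm wide; open, the fingers measure 114 mm over their backs; the gripper's body (76 mm by 85 mm) begins 54 mm behind the grasp point. The pads swing forward as they close: fully open they stand 13 mm farther back than shut.
Start: joints at [-1.346, 0.053, 1.613, -0, 1.476, -0.119], TCP at [0.211, -0.588, 0.231] pointing down, gripper open.
Joint ranges: [-3.01, 3.01], [-1.01, 2.22], [0.06, 2.58], [-1.02, 4.17], [0.09, 2.62], [-3.14, 3.14]. Speed limits (rad/s): [2.57, 2.57, 3.14, 3.14, 3.14, 3.14].

INTERFACE

Orientations are given as a unit quaternion [w, x, y, z].
In Python, from plant import state, grab_frame, camera_info, job_done, spot_in, masks_of, pinpoint gives the robot as it stands.
- The arm moves only by the shell command python3 -m handwheel 'ROWS' [OPENING]. ROWS is JSON, a list that holds one entry, the list of rows, each a list of 6 numbers: the shift along the world's x, y, z in m, then the turn, a rotation vector about the world's x, y, z in degrees. In form: [[[tx, ty, tz, ax, ay, az], ...]]. A call has 1 to 20 rows; each row shifts and turns the commanded pose from where the row before left it; what a row does not reach is not made up. A row lasts 1/12 s, in which the tool goes at most 41.7 mm and 7.16 degrees, less where a joint would pass 70% of its speed; a pose out of reach is approached as far as the arm can. A call is refused whole if a number of a shift passes 0.0417 or a number of a turn 7.16, either way. A call with a gripper value outside its range is refused whole. OPENING is the opening, from 0 (shut) to 1 (fully open), set as the call begins (- or left out, the last holds). The fingers move at their own pace and stop on an object; the grip force is fixed at half the most. Time passes only in rows, so rows that do not move let the fingers close. It gives the time, the measured TCP pose, the force, the opening and the grip force at its end, in the units of the state.
- state(): the state, without advancing time (a new reading comes with each control period).
- grab_frame(name): name is "scene" or "top"; returns (picture, depth): 384x512x3 uint8, blue, green, red; 384x512 float32, m along the optical axis (not along the pixel's ray), 0 where there is no reading.
- camera_info(name): a dict with "fx", "fy", "cx", "cy" (pixels), "distortion" ([k1, k2, p1, p2, k3] as OpenCV has them; the pictures are not rectified), "T" (4x4, takes a point from camera to world coordinates). Camera axes: x right, y up, looking along -z (the intrinsics and any distortion apply to the point x, -y, -z); pixel columns grow to the right and rows downward; lengths in m; the calibration is good to about 2 mm. A picture is of the moment at which its call begins. camera_info takes no time and is no camera call.
- job_done(): hands the job in; it is judged then, once.
Trained networks look in the newest picture that a camera, given by its name, has taken for a name from the list of things; names that differ only in an ending like _2 or _b are one class to them, and where a whole thing is asked for, a point or a joint stands for the part that bears it (a point fixed in the world has none). Each returns a list of dicts, best first, with "conf" (0 to 1); they miss things now and then, are a little off and sometimes report something else, mostly with a low value. They report only what shows in the picture. A call takes as long as a camera call.
- spot_in(camera, thing): "box" ([left, top, width, height] in pixels, round what is visible of it).
- masks_of(camera, thing): "region" (384x512 bool, what is visible of it) and "box" ([left, top, width, height] in pixels, round what is visible of it).
- pinpoint(camera, thing): "position" ([column, row] in pixels: a listed point, or the origin of a listed thing).
The state is a dict: "time": time; "joint_pos": joint angles; "joint_vel": joint speeds; "joint_efforts": joint torques, N m; "tool_pos": TCP position; "tool_rot": TCP orientation; "contact_force": force on the tool from outside, world axes, zero at the start; "ft_torque": the same for the moment, N m; "gripper_width": opening from 0.0 (shut) to 1.0 (fully open); "grasp_force": force on a finger pad.
Only numpy, scipy, OpenCV 4.12 (cv2) and the standard library are available. Lean on these libraries where they do the work, as an engineer would, in place of code of your own. Each camera call takes 0.05 s, during which the arm holds its last target. There are 200 camera calls.

TASK

Clear up after the microscopy practical: stand the red and the violet stain bottles in the free compartments of the blue stain rack, stand the microscope objective and the eyepiece in the free compartments of the wooden optics tray, one to a compartment, and lay the green slide mailer flat inside the white slide tray. Set each thing down without dropping it, and leave the black-capped bottle and the yellow-ringed objective standing where they are.

Things in the scene. Friction and masses are not known exactly. Their poses are not given: they have to be found in the camera images.
- bottle_red: Amber glass dropping bottle with a crimson-red label band and red screw cap with a short nipple, standing on the bench; to go in the blue stain rack. Body 34 mm diameter up to 38 mm high, then a 26 mm cap, 60 mm high in all; about 50 g. Origin: centre of its underside, z up (round, so its yaw does not matter).
- bottle_violet: The same amber dropping bottle with a violet label band and violet cap: 34 mm body diameter up to 38 mm high, 60 mm high in all, about 50 g; to go in the blue stain rack. Origin: centre of its underside, z up.
- objective: Chrome microscope objective with a light-blue ring, standing on its thread (20 mm diameter, lowest 5 mm); to go in the wooden optics tray. Straight barrel 30 mm diameter from 5 to 35 mm high, then it tapers to the front lens at 46 mm; about 90 g. Origin: centre of its underside, z up.
- eyepiece: Black microscope eyepiece standing on its chrome tube; to go in the wooden optics tray. Tube 23 mm diameter from 0 to 22 mm high, black head 34 mm diameter from 22 to 44 mm, rubber eyecup 32 mm diameter on top, to 52 mm; about 70 g. Origin: centre of its underside, z up.
- mailer: Green plastic slide mailer (closed flat box with a paper label) lying flat; to go in the white slide tray. 84 mm along its x, 30 mm along its y, 20 mm high, about 60 g. Origin: centre of its underside, z up. Four low items not to be sorted (20 mm tall at most) lie among the things.
- stain_rack: Blue plastic stain-bottle rack, fixed to the bench: 60 mm along its x, 172 mm along its y, with three square compartments of 52 mm inside in a row along its y, centred at y = -56, 0 and +56 mm. Floor at 4 mm, wall tops at 16 mm, walls 4 mm thick. The middle one holds the black-capped bottle; the two end ones are free. Origin: centre of its underside.
- optics_tray: Wooden optics tray with black rubber lining, fixed to the bench: same sizes as the rack (60 mm along x, 172 mm along y; three 52 mm square compartments centred at y = -56, 0 and +56 mm; floor at 4 mm, wall tops at 16 mm, walls 4 mm). The middle compartment holds the yellow-ringed objective; the two end ones are free. Origin: centre of its underside.
- slide_tray: Empty white plastic slide tray, fixed to the bench: inside 84 mm along its x and 112 mm along its y, walls 4 mm thick, floor 3 mm above the bench, wall tops at 13 mm; small grip tabs at both y ends. Origin: centre of its underside.
- bottle_black: Amber dropping bottle with black cap and black label band, same shape as the others (60 mm tall), standing loose in the middle compartment of the stain rack; it stays there. Origin: centre of its underside.
- objective_yellow: Chrome objective with a yellow ring, same shape as the other (46 mm tall), standing loose in the middle compartment of the optics tray; it stays there. Origin: centre of its underside.

How it is judged:
By the outcome, as a careful person would: the job done as asked, in the order asked, and still so for the second after the job is handed in, with the robot touching nothing.
It also fails if it takes over 128 s, if anything falls off the work surface, if the arm or the gripper's body presses on something with over 40 N, if the wrist force passes 120 N, or if a joint passes its speed limit or range.

## Working session

There is one attempt and no reset: what is moved stays moved. The work goes in short steps, Python scripts to look and compute and a shell command to move; the robot and the scene stay as the last step left them, time stands still between calls to the robot, and variables do not carry over. Pictures are saved under pics/ and viewed, at most 14 in all, crops included, and the job is handed in when it is done.

```bash
ls; mkdir -p pics; cat > h.py <<'E'
import numpy as np, cv2
from plant import *
def world(cam,uv,z=None,depth=None):
    c=camera_info(cam);K=np.array([[c['fx'],0,c['cx']],[0,c['fy'],c['cy']],[0,0,1.]])
    uv=np.asarray(uv,float).reshape(-1,1,2)
    n=cv2.undistortPoints(uv,K,np.array(c['distortion'],float)).reshape(-1,2)
    d=np.c_[n[:,0],-n[:,1],-np.ones(len(n))]
    T=np.array(c['T']);R,t=T[:3,:3],T[:3,3]
    w=d@R.T
    s=(z-t[2])/w[:,2] if z is not None else np.asarray(depth,float)
    return t+w*np.reshape(s,(-1,1))
E
python3 - <<'E'
from h import *
for c in ['top','scene']:
    p,d=grab_frame(c);cv2.imwrite(f'pics/{c}0.png',cv2.resize(p,(800,600)))
    np.save(f'pics/{c}_d.npy',d)
    print(c,np.round(camera_info(c)['T'],3).tolist(),camera_info(c)['fx'])
    for n in 'bottle_red bottle_violet objective eyepiece mailer stain_rack optics_tray slide_tray bottle_black objective_yellow'.split():
        for m in masks_of(c,n)[:2]:
            r=m['region']&(d>0);v,u=np.nonzero(r)
            w=world(c,np.c_[u,v],depth=d[r])
            zt=np.percentile(w[:,2],97);top=w[w[:,2]>zt-.006]
            rc=cv2.minAreaRect((w[:,:2]*1000).astype(np.float32))
            print(n,round(m['conf'],2),m['box'],'ztop',round(zt,3),'topc',np.round((top.min(0)+top.max(0))/2,3)[:2],'med',np.round(np.median(w,0),3)[:2],'rect',np.round(rc[0]),np.round(rc[1]),round(rc[2]))
E
```

```text
pics
top [[-0.01, 0.988, -0.157, 0.339], [-1.0, -0.008, 0.013, -0.003], [0.012, 0.157, 0.988, 0.987], [0.0, 0.0, 0.0, 1.0]] 386.17251011039815
bottle_red 0.44 [196.9, 204.0, 17.0, 13.1] ztop 0.059 topc [0.455 0.112] med [0.454 0.109] rect [457. 111.] [32. 36.] 84
bottle_violet 0.71 [336.6, 186.6, 14.9, 17.9] ztop 0.059 topc [ 0.487 -0.244] med [ 0.485 -0.237] rect [ 487. -241.] [32. 31.] 37
objective 0.68 [141.9, 238.0, 17.7, 12.0] ztop 0.047 topc [0.369 0.246] med [0.367 0.243] rect [366. 250.] [31. 40.] 35
eyepiece 0.47 [387.1, 204.8, 17.9, 17.2] ztop 0.055 topc [ 0.438 -0.368] med [ 0.436 -0.362] rect [ 437. -367.] [29. 33.] 87
mailer 0.78 [89.2, 194.5, 36.3, 28.0] ztop 0.023 topc [0.453 0.369] med [0.452 0.367] rect [451. 372.] [31. 91.] 41
stain_rack 0.56 [129.8, 123.0, 70.2, 30.3] ztop 0.018 topc [0.644 0.226] med [0.643 0.213] rect [645. 225.] [173.  61.] 76
slide_tray 0.75 [220.8, 122.8, 53.9, 32.3] ztop 0.015 topc [0.642 0.007] med [0.643 0.008] rect [642.   7.] [139.  93.] 90
bottle_black 0.57 [155.3, 125.0, 11.0, 19.6] ztop 0.064 topc [0.645 0.224] med [0.641 0.223] rect [
[... 962 characters left out ...]
4 topc [0.46  0.366] med [0.468 0.35 ] rect [458. 366.] [30. 86.] 39
stain_rack 0.82 [331.6, 162.2, 59.2, 40.5] ztop 0.018 topc [0.65  0.224] med [0.65  0.198] rect [652. 236.] [200.  65.] 78
optics_tray 0.92 [191.5, 254.1, 92.5, 73.6] ztop 0.018 topc [ 0.628 -0.223] med [ 0.631 -0.238] rect [ 624. -222.] [173.  73.] 83
slide_tray 0.81 [278.5, 200.9, 64.6, 51.0] ztop 0.015 topc [0.646 0.005] med [0.645 0.005] rect [645.   9.] [149.  93.] 89
bottle_black 0.63 [359.2, 165.7, 10.7, 21.6] ztop 0.062 topc [0.649 0.223] med [0.654 0.215] rect [628. 246.] [29. 95.] 42
objective_yellow 0.79 [233.2, 269.7, 11.0, 23.9] ztop 0.052 topc [ 0.628 -0.224] med [ 0.632 -0.23 ] rect [ 610. -217.] [26. 66.] 63
```

View pics/top0.png

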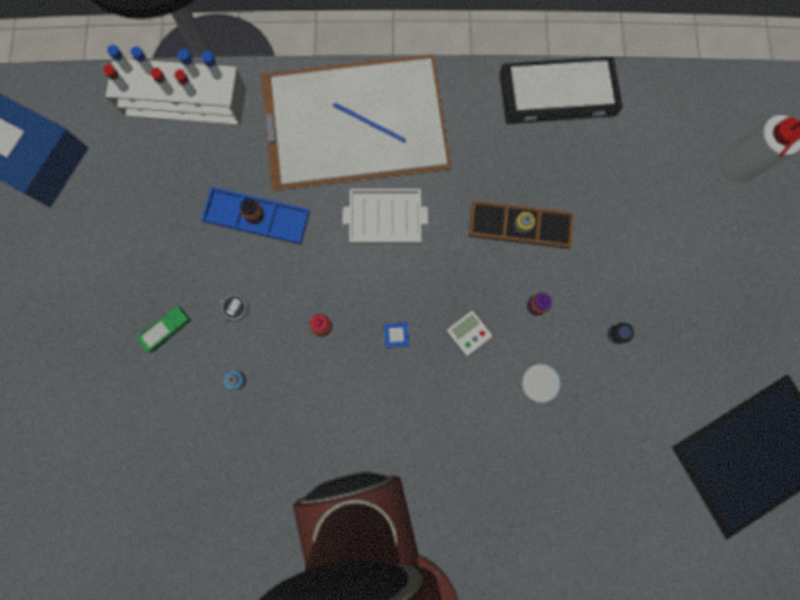

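View pics/scene0.png

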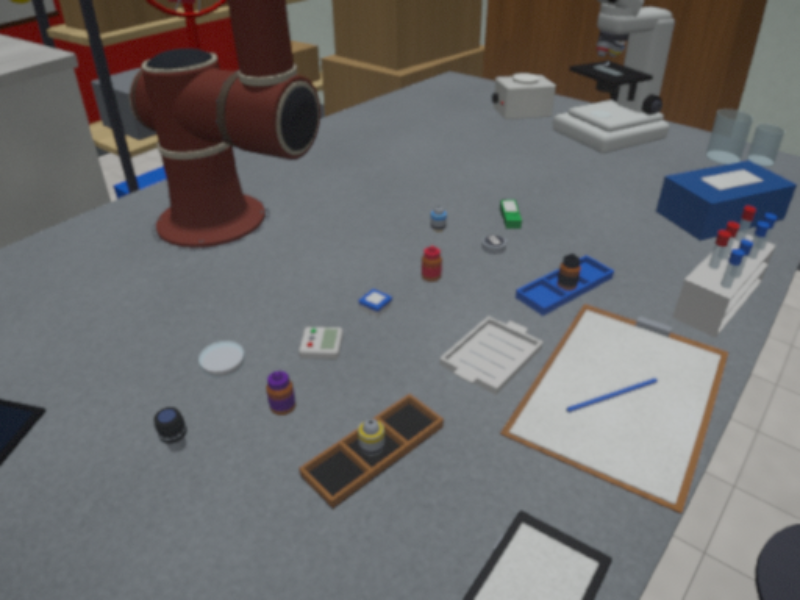

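```bash
python3 - <<'E'
from h import *
p,d=grab_frame('top');v,u=np.mgrid[0:384,0:512]
uv=np.c_[u.ravel(),v.ravel()];w=world('top',uv,depth=d.ravel()).reshape(384,512,3)
ok=d>0
# rectangles of trays by height at 0.008-.020 (walls), yaw
for n,(x0,x1,y0,y1) in dict(stain=(.58,.71,.11,.34),optics=(.56,.69,-.34,-.11),slide=(.58,.71,-.09,.1),mailer=(.38,.53,.31,.43)).items():
    m=ok&(w[...,0]>x0)&(w[...,0]<x1)&(w[...,1]>y0)&(w[...,1]<y1)&(w[...,2]>.009)&(w[...,2]<.03)
    print(n,cv2.minAreaRect((w[m][:,:2]*1000).astype(np.float32)),m.sum())
# all blobs above 6 mm in the near area
m=(ok&(w[...,2]>.007)&(w[...,0]>.28)&(w[...,0]<.8)&(abs(w[...,1])<.5)).astype(np.uint8)
k,l,s,_=cv2.connectedComponentsWithStats(m)
for i in range(1,k):
    if s[i,4]>15:
        q=w[l==i];print(s[i],np.round(q.min(0),3),np.round(q.max(0),3))
print(state()['tool_rot'],w[(ok)&(w[...,0]>.5)&(w[...,0]<.55)&(abs(w[...,1])<.1)][:,2].mean())
E
```

```text
stain ((666.114013671875, 221.28842163085938), (173.30593872070312, 104.41519927978516), 76.58021545410156) 472
optics ((627.7271118164062, -220.84689331054688), (170.70428466796875, 63.58616256713867), 82.71408081054688) 476
slide ((642.0707397460938, 8.21475601196289), (142.0220947265625, 92.55779266357422), 89.35145568847656) 375
mailer ((452.80908203125, 369.54034423828125), (31.84724998474121, 83.48817443847656), 41.15090560913086) 428
[171  81   6  11  48] [0.774 0.195 0.009] [0.8   0.209 0.018]
[239  81  23  11  80] [ 0.773 -0.033  0.007] [0.8   0.026 0.016]
[254  91  17   9  37] [ 0.751 -0.057  0.007] [ 0.773 -0.014  0.011]
[241  99  10   9  19] [ 0.727 -0.003  0.007] [0.75  0.021 0.01 ]
[224 100   8  10  21] [0.723 0.048 0.007] [0.748 0.067 0.01 ]
[191 105  13   9  30] [0.711 0.122 0.007] [0.735 0.155 0.011]
[129 120  69  36 669] [0.596 0.136 0.007] [0.693 0.315 0.067]
[219 121  55  35 388] [ 0.595 -0.063  0.007] [0.688 0.079 0.019]
[300 128  67  31 493] [ 0.586 -0.308  0.007] [ 0.666 -0.133  0.021]
[329 136  14  14 146] [ 0.609 -0.238  0.008] [ 0.637 -0.208  0.053]
[337 187  17  15 186] [ 0.471 -0.259  0.009] [ 0.504 -0.225  0.061]
[141 188  18  18 231] [0.466 0.235 0.007] [0.509 0.278 0.022]
[ 88 196  34  30 439] [0.415 0.329 0.007] [0.489 0.409 0.025]
[286 199  29  29 484] [ 0.406 -0.163  0.007] [ 0.478 -0.092  0.022]
[198 201  15  14 165] [0.44  0.095 0.008] [0.472 0.128 0.062]
[246 206  16  17 228] [ 0.42  -0.029  0.011] [0.461 0.009 0.022]
[389 206  17  15 194] [ 0.421 -0.385  0.009] [ 0.454 -0.352  0.056]
[334 233  25  25 505] [ 0.33  -0.273  0.007] [ 0.39  -0.211  0.021]
[144 237  14  13 149] [0.354 0.232 0.007] [0.384 0.261 0.05 ]
[-1.17123810e-05  9.85266176e-01  1.71027959e-01  1.62088937e-05] -0.0001260025926829643
```

The top view and the scene view agree to about 4 mm in x (I average the two), and the heights match the given sizes.
- **In the 800x600 top picture:** red bottle (320,325), violet bottle (540,303), objective (233,380), eyepiece (621,332), mailer (163,329), rack (256,215), slide tray (385,215), optics tray (521,224).
- **Poses:** red is at (0.457, 0.111). The rack is centred at (0.647, 0.225) with yaw -13.4°. I'm setting out for red.

```bash
python3 -m handwheel '[[[0.013,0.0367,-0.003,0,0,3],[0.013,0.0367,-0.003,0,0,3],[0.013,0.0367,-0.003,0,0,3],[0.013,0.0367,-0.003,0,0,3],[0.013,0.0367,-0.003,0,0,3],[0.013,0.0367,-0.003,0,0,3],[0.013,0.0367,-0.003,0,0,3],[0.013,0.0367,-0.003,0,0,3],[0.013,0.0367,-0.003,0,0,3],[0.013,0.0367,-0.003,0,0,3],[0.013,0.0367,-0.003,0,0,3],[0.013,0.0367,-0.003,0,0,3],[0.013,0.0367,-0.003,0,0,3],[0.013,0.0367,-0.003,0,0,3],[0.013,0.0367,-0.003,0,0,3],[0.013,0.0367,-0.003,0,0,3],[0.013,0.0367,-0.003,0,0,3],[0.013,0.0367,-0.003,0,0,3],[0.012,0.0374,-0.003,0,0,3],[0,0,0,0,0,0]]]' 0.8
```

```text
time: 2.82
tool_pos: [0.4571, 0.115, 0.1739]
tool_rot: [-0.001, 0.782, 0.624, 0.001]
contact_force: [-0.9, 0.2, -0.3]
gripper_width: 0.803
grasp_force: 0.0
```

```bash
python3 -m handwheel '[[[0,0,-0.02,0,0,0],[0,0,-0.022,0,0,0],[0,0,-0.022,0,0,0],[0,0,-0.022,0,0,0],[0,0,-0.022,0,0,0],[0,0,-0.02,0,0,0],[0,0,-0.012,0,0,0],[0,0,-0.01,0,0,0],[0,0,-0.008,0,0,0],[0,0,-0.004,0,0,0],[0,0,-0.001,0,0,0],[0,0,0,0,0,0]]]'
```

```text
time: 3.82
tool_pos: [0.4571, 0.1096, 0.0117]
tool_rot: [0.0, 0.784, 0.62, 0.0]
contact_force: [1.0, 0.4, 0.2]
gripper_width: 0.803
grasp_force: 0.0
```

```bash
python3 -m handwheel '[[[0,0,0,0,0,0],[0,0,0,0,0,0],[0,0,0,0,0,0],[0,0,0,0,0,0],[0,0,0,0,0,0],[0,0,0,0,0,0],[0,0,0,0,0,0],[0,0,0,0,0,0]]]' 0.1
```

```text
time: 4.48
tool_pos: [0.4577, 0.1097, 0.0124]
tool_rot: [0.001, 0.784, 0.62, 0.001]
contact_force: [-0.4, 0.1, 6.6]
gripper_width: 0.382
grasp_force: 59.6
```

```bash
python3 -m handwheel '[[[0,0,0.006,0,0,0],[0,0,0.016,0,0,0],[0,0,0.024,0,0,0],[0,0,0.024,0,0,0],[0,0,0.024,0,0,0],[0.01,0.0085,0.016,0,0,0],[0.02,0.017,0,0,0,0],[0.026,0.0215,0,0,0,0],[0.026,0.0215,0,0,0,0],[0.026,0.0215,0,0,0,0],[0.026,0.0215,0,0,0,0],[0.026,0.0215,0,0,0,0],[0.022,0.0185,0,0,0,0],[0.012,0.01,0,0,0,0],[0.006,0.005,0,0,0,0],[0.0025,0.0025,0,0,0,0],[0,0,0,0,0,0],[0,0,0,0,0,0]]]'
```

```text
time: 5.98
tool_pos: [0.6583, 0.278, 0.1209]
tool_rot: [-0.0, 0.784, 0.62, -0.001]
contact_force: [-0.5, -0.5, -1.7]
gripper_width: 0.379
grasp_force: 59.6
```

```bash
cat > look.py <<'E'
import sys
from h import *
from scipy.spatial.transform import Rotation
cam,name,x,y,z=sys.argv[1],sys.argv[2],*map(float,sys.argv[3:6])
p,d=grab_frame(cam)
c=camera_info(cam);T=np.linalg.inv(np.array(c['T']));q=T[:3,:3]@[x,y,z]+T[:3,3]
u=int(c['cx']+c['fx']*q[0]/-q[2]);v=int(c['cy']-c['fy']*q[1]/-q[2])
u0=min(max(u-80,0),352);v0=min(max(v-60,0),264)
cv2.imwrite('pics/'+name+'.png',cv2.resize(p[v0:v0+120,u0:u0+160],(800,600),interpolation=cv2.INTER_CUBIC));print('crop origin',u0,v0)
E
python3 look.py scene a1 0.66 0.279 0.08
```

```text
crop origin 302 89
```

View pics/a1.png

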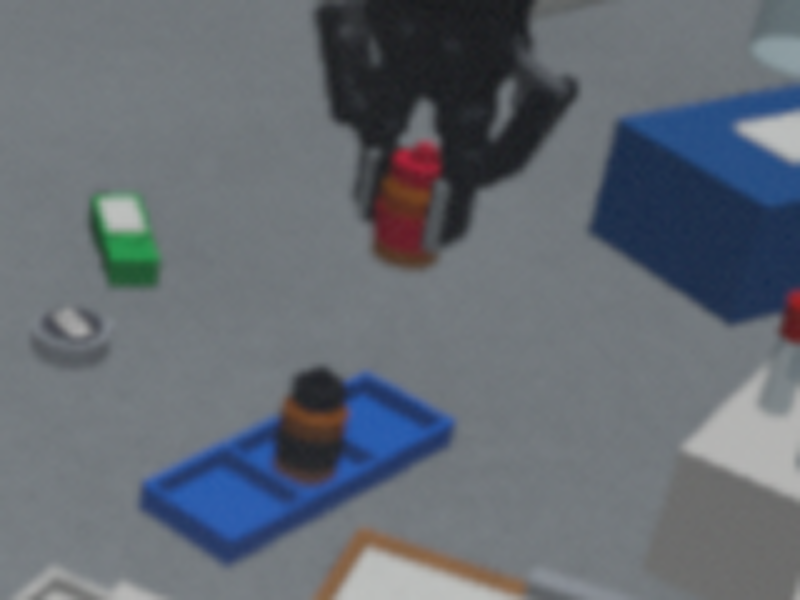

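Red hangs upright in the grip at (410,200), over the far free compartment. The rack reads well in the crop, with the compartment at about (380,400). Lowering.

```bash
python3 -m handwheel '[[[0.001,0.001,-0.01,0,0,0],[0,0,-0.02,0,0,0],[0,0,-0.024,0,0,0],[0,0,-0.02,0,0,0],[0,0,-0.012,0,0,0],[0,0,-0.007,0,0,0],[0,0,-0.004,0,0,0],[0,0,-0.003,0,0,0],[0,0,0,0,0,0],[0,0,0,0,0,0]]]'
```

```text
time: 6.87
tool_pos: [0.661, 0.2798, 0.0226]
tool_rot: [0.0, 0.784, 0.62, 0.001]
contact_force: [0.3, 1.0, -0.5]
gripper_width: 0.377
grasp_force: 59.6
```

```bash
python3 -m handwheel '[[[0,0,-0.001,0,0,0],[0,0,-0.001,0,0,0],[0,0,-0.001,0,0,0],[0,0,0,0,0,0]]]'; python3 look.py scene a2 0.66 0.279 0.03
```

```text
time: 7.2
tool_pos: [0.6601, 0.2796, 0.0183]
tool_rot: [0.0, 0.784, 0.62, 0.0]
contact_force: [0.9, -0.2, -0.8]
gripper_width: 0.379
grasp_force: 59.6
crop origin 298 106
```

View pics/a2.png

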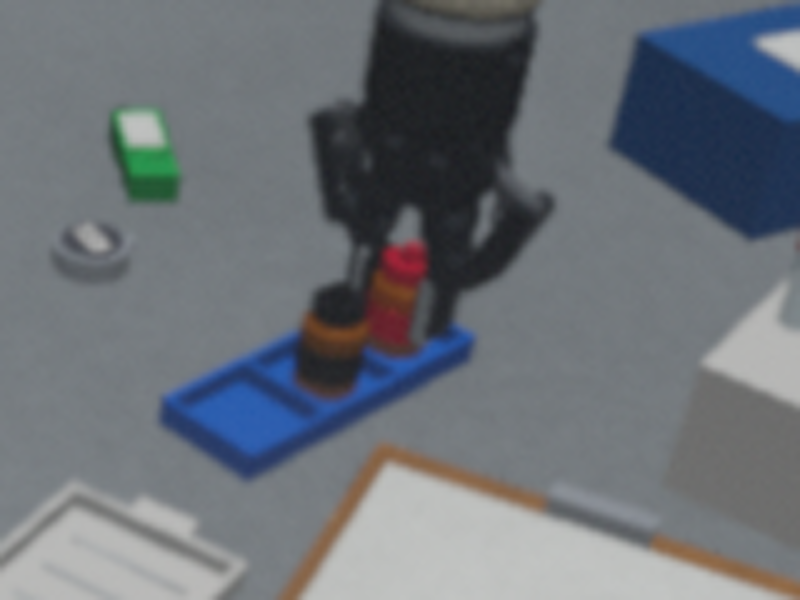

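Red is in the far compartment at (398,345), clear of black at (330,385), with no contact yet. Easing down to touch.

```bash
python3 -m handwheel '[[[0,0,-0.001,0,0,0],[0,0,-0.0007,0,0,0],[0,0,0,0,0,0],[0,0,0,0,0,0]]]'
```

```text
time: 7.58
tool_pos: [0.6601, 0.2796, 0.0165]
tool_rot: [-0.0, 0.784, 0.62, -0.0]
contact_force: [-0.4, -0.4, -1.0]
gripper_width: 0.377
grasp_force: 59.7
```

```bash
python3 -m handwheel '[[[0,0,-0.0006,0,0,0],[0,0,0,0,0,0],[0,0,0,0,0,0]]]'
```

```text
time: 7.83
tool_pos: [0.6602, 0.2796, 0.0165]
tool_rot: [0.0, 0.784, 0.62, -0.0]
contact_force: [-1.4, -0.3, 3.5]
gripper_width: 0.38
grasp_force: 59.8
```

```bash
python3 -m handwheel '[[[0,0,0,0,0,0],[0,0,0,0,0,0],[0,0,0,0,0,0],[0,0,0,0,0,0],[0,0,0.004,0,0,0],[0,0,0.012,0,0,0],[0,0,0.025,0,0,0],[0,0,0.03,0,0,0],[0,0,0.03,0,0,0],[0,0,0.02,0,0,0]]]' 0.75
```

```text
time: 8.67
tool_pos: [0.6617, 0.2801, 0.1422]
tool_rot: [0.001, 0.784, 0.62, 0.003]
contact_force: [0.2, -0.1, 0.7]
gripper_width: 0.752
grasp_force: 0.0
```

```bash
python3 -m handwheel '[[[-0.006,-0.018,0,0,0,0],[-0.01,-0.03,0,0,0,0],[-0.0125,-0.038,0,0,0,0],[-0.0125,-0.038,0,0,0,0],[-0.0125,-0.038,0,0,0,0],[-0.0125,-0.038,0,0,0,0],[-0.0125,-0.038,0,0,0,0],[-0.0125,-0.038,0,0,0,0],[-0.0125,-0.038,0,0,0,0],[-0.0125,-0.038,0,0,0,0],[-0.0125,-0.038,0,0,0,0],[-0.0125,-0.038,0,0,0,0],[-0.0125,-0.038,0,0,0,0],[-0.01,-0.033,0,0,0,0],[-0.006,-0.018,0,0,0,0],[-0.002,-0.006,0,0,0,0],[0,0,0,0,0,0],[0,0,0,0,0,0]]]'
```

```text
time: 10.17
tool_pos: [0.489, -0.2431, 0.1377]
tool_rot: [0.0, 0.784, 0.62, 0.0]
contact_force: [-0.2, 0.6, 0.3]
gripper_width: 0.749
grasp_force: 0.0
```

Down .1255 to z=.012, then grip.

```bash
python3 -m handwheel '[[[0,0,-0.015,0,0,0],[0,0,-0.022,0,0,0],[0,0,-0.022,0,0,0],[0,0,-0.022,0,0,0],[0,0,-0.02,0,0,0],[0,0,-0.012,0,0,0],[0,0,-0.007,0,0,0],[0,0,-0.004,0,0,0],[0,0,-0.0015,0,0,0],[0,0,0,0,0,0]]]'
```

```text
time: 11.0
tool_pos: [0.4894, -0.2435, 0.0123]
tool_rot: [0.001, 0.784, 0.621, 0.0]
contact_force: [-0.1, -0.1, 0.8]
gripper_width: 0.751
grasp_force: 0.0
```

```bash
python3 -m handwheel '[[[0,0,0,0,0,0],[0,0,0,0,0,0],[0,0,0,0,0,0],[0,0,0,0,0,0],[0,0,0,0,0,0],[0,0,0,0,0,0],[0,0,0,0,0,0],[0,0,0,0,0,0]]]' 0.1
```

```text
time: 11.67
tool_pos: [0.4896, -0.2441, 0.0129]
tool_rot: [0.001, 0.784, 0.62, 0.0]
contact_force: [0.2, 0.8, 6.3]
gripper_width: 0.377
grasp_force: 59.7
```

```bash
python3 -m handwheel '[[[0,0,0.006,0,0,0],[0,0,0.016,0,0,0],[0,0,0.024,0,0,0],[0,0,0.024,0,0,0],[0,0,0.024,0,0,0],[0.004,0.012,0.014,0,0,0],[0.01,0.028,0,0,0,0],[0.0125,0.036,0,0,0,0],[0.0125,0.036,0,0,0,0],[0.0125,0.036,0,0,0,0],[0.0125,0.036,0,0,0,0],[0.0125,0.036,0,0,0,0],[0.0125,0.036,0,0,0,0],[0.0125,0.036,0,0,0,0],[0.0125,0.036,0,0,0,0],[0.0125,0.036,0,0,0,0],[0.01,0.028,0,0,0,0],[0.006,0.015,0,0,0,0],[0.0019,0.0066,0,0,0,0],[0,0,0,0,0,0]]]'
```

```text
time: 13.33
tool_pos: [0.6328, 0.1709, 0.119]
tool_rot: [-0.0, 0.784, 0.621, -0.001]
contact_force: [-0.2, -1.1, -0.6]
gripper_width: 0.376
grasp_force: 59.6
```

```bash
python3 -m handwheel '[[[0,0,0,0,0,0],[0,0,-0.01,0,0,0],[0,0,-0.02,0,0,0],[0,0,-0.024,0,0,0],[0,0,-0.02,0,0,0],[0,0,-0.012,0,0,0],[0,0,-0.006,0,0,0],[0,0,-0.003,0,0,0],[0,0,0,0,0,0],[0,0,0,0,0,0]]]'; python3 look.py scene a3 0.634 0.169 0.03
```

```text
time: 14.17
tool_pos: [0.634, 0.1701, 0.0258]
tool_rot: [0.001, 0.784, 0.62, 0.001]
contact_force: [0.2, 0.5, -0.6]
gripper_width: 0.374
grasp_force: 59.6
crop origin 268 122
```

View pics/a3.png

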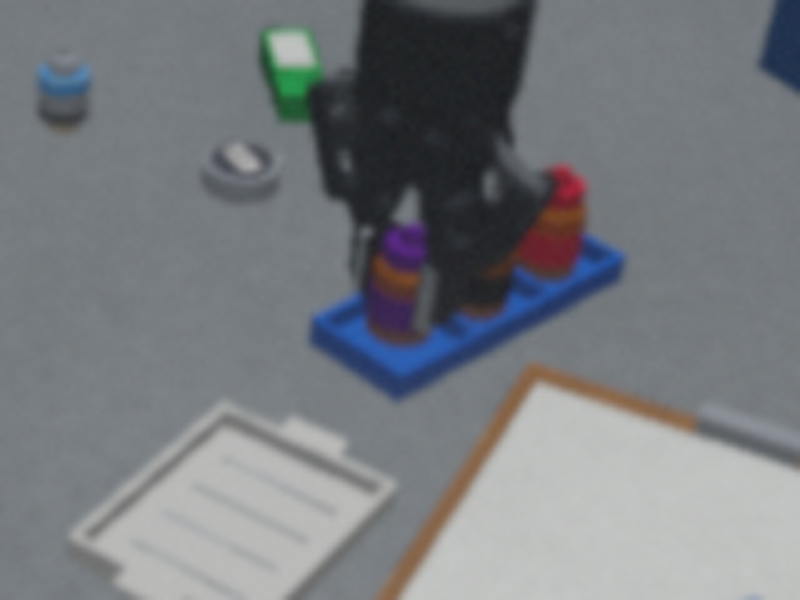

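Violet is over the near free compartment (400,330), and red stands upright at (555,240). Lowering to touch.

```bash
python3 -m handwheel '[[[0,0,-0.004,0,0,0],[0,0,-0.003,0,0,0],[0,0,-0.0015,0,0,0],[0,0,-0.0005,0,0,0],[0,0,0,0,0,0],[0,0,0,0,0,0]]]'
```

```text
time: 14.72
tool_pos: [0.6335, 0.1703, 0.0169]
tool_rot: [0.0, 0.784, 0.621, 0.0]
contact_force: [-3.0, -0.9, 6.0]
gripper_width: 0.379
grasp_force: 60.4
```

```bash
python3 -m handwheel '[[[0,0,0,0,0,0],[0,0,0,0,0,0],[0,0,0,0,0,0],[0,0,0,0,0,0],[0,0,0.004,0,0,0],[0,0,0.012,0,0,0],[0,0,0.025,0,0,0],[0,0,0.03,0,0,0],[0,0,0.03,0,0,0],[0,0,0.02,0,0,0]]]' 0.75
```

```text
time: 15.55
tool_pos: [0.6346, 0.1705, 0.1414]
tool_rot: [0.001, 0.784, 0.62, 0.002]
contact_force: [0.4, 0.9, 1.1]
gripper_width: 0.747
grasp_force: 0.0
```

```bash
python3 -m handwheel '[[[-0.013,0.004,0,0,0,0.5],[-0.025,0.007,0,0,0,0.5],[-0.03,0.009,0,0,0,0.6],[-0.03,0.009,0,0,0,0.6],[-0.03,0.009,0,0,0,0.6],[-0.03,0.009,0,0,0,0.6],[-0.03,0.009,0,0,0,0.6],[-0.03,0.008,0,0,0,0.6],[-0.025,0.006,0,0,0,0.5],[-0.013,0.003,0,0,0,0.5],[-0.007,0.002,0,0,0,0],[0,0,0,0,0,0],[0,0,0,0,0,0]]]'
```

```text
time: 16.63
tool_pos: [0.3707, 0.2453, 0.1374]
tool_rot: [0.0, 0.753, 0.658, 0.001]
contact_force: [0.6, -0.2, -0.2]
gripper_width: 0.755
grasp_force: 0.0
```

```bash
python3 -m handwheel '[[[0,0,-0.015,0,0,0],[0,0,-0.022,0,0,0],[0,0,-0.022,0,0,0],[0,0,-0.022,0,0,0],[0,0,-0.02,0,0,0],[0,0,-0.012,0,0,0],[0,0,-0.008,0,0,0],[0,0,-0.004,0,0,0],[0,0,-0.0024,0,0,0],[0,0,0,0,0,0]]]'
```

```text
time: 17.47
tool_pos: [0.3707, 0.2452, 0.0094]
tool_rot: [0.0, 0.753, 0.658, 0.0]
contact_force: [0.1, 0.1, -0.5]
gripper_width: 0.748
grasp_force: 0.0
```

```bash
python3 -m handwheel '[[[0,0,0,0,0,0],[0,0,0,0,0,0],[0,0,0,0,0,0],[0,0,0,0,0,0],[0,0,0,0,0,0],[0,0,0,0,0,0],[0,0,0,0,0,0],[0,0,0,0,0,0]]]' 0.1
```

```text
time: 18.13
tool_pos: [0.371, 0.2456, 0.0103]
tool_rot: [0.0, 0.753, 0.658, 0.001]
contact_force: [-0.4, -0.8, 6.4]
gripper_width: 0.331
grasp_force: 59.2
```

```bash
python3 -m handwheel '[[[0,0,0.006,0,0,0],[0,0,0.016,0,0,0],[0,0,0.024,0,0,0],[0,0,0.024,0,0,0],[0,0,0.024,0,0,0],[0.007,-0.011,0.014,0,0,0],[0.018,-0.028,0,0,0,0],[0.021,-0.033,0,0,0,0],[0.021,-0.033,0,0,0,0],[0.021,-0.033,0,0,0,0],[0.021,-0.033,0,0,0,0],[0.021,-0.033,0,0,0,0],[0.021,-0.033,0,0,0,0],[0.021,-0.033,0,0,0,0],[0.021,-0.033,0,0,0,0],[0.021,-0.033,0,0,0,0],[0.021,-0.033,0,0,0,0],[0.018,-0.028,0,0,0,0],[0.007,-0.012,0,0,0,0],[0.003,-0.0032,0,0,0,0]]]'
```

```text
time: 19.8
tool_pos: [0.6334, -0.1692, 0.1167]
tool_rot: [-0.0, 0.754, 0.657, -0.0]
contact_force: [0.4, -0.1, -0.9]
gripper_width: 0.329
grasp_force: 59.4
```

```bash
python3 -m handwheel '[[[0,0,0,0,0,0],[0,0,-0.01,0,0,0],[0,0,-0.02,0,0,0],[0,0,-0.024,0,0,0],[0,0,-0.02,0,0,0],[0,0,-0.012,0,0,0],[0,0,-0.006,0,0,0],[0,0,-0.003,0,0,0],[0,0,0,0,0,0],[0,0,0,0,0,0]]]'; python3 look.py scene a4 0.634 -0.166 0.03
```

```text
time: 20.63
tool_pos: [0.6339, -0.167, 0.0234]
tool_rot: [0.001, 0.753, 0.658, 0.0]
contact_force: [0.7, 0.5, -1.4]
gripper_width: 0.328
grasp_force: 59.4
crop origin 180 201
```

View pics/a4.png

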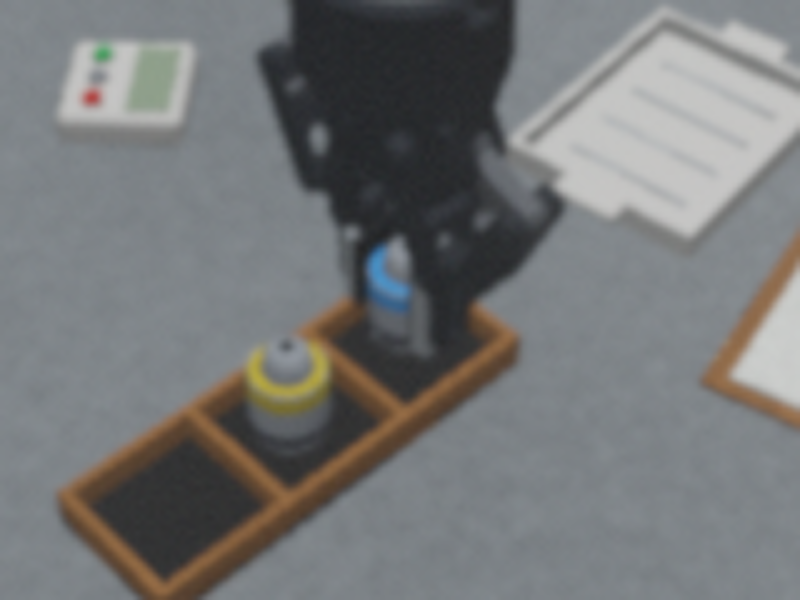

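The objective is over its compartment (centre about (410,345)), yellow stands untouched at (288,395). Lowering to touch.

```bash
python3 -m handwheel '[[[0,0,-0.004,0,0,0],[0,0,-0.003,0,0,0],[0,0,-0.0015,0,0,0],[0,0,-0.0007,0,0,0],[0,0,0,0,0,0],[0,0,0,0,0,0]]]'
```

```text
time: 21.18
tool_pos: [0.6333, -0.1672, 0.0143]
tool_rot: [-0.0, 0.753, 0.658, -0.0]
contact_force: [-3.3, 0.3, 5.8]
gripper_width: 0.33
grasp_force: 60.3
```

```bash
python3 -m handwheel '[[[0,0,0,0,0,0],[0,0,0,0,0,0],[0,0,0,0,0,0],[0,0,0,0,0,0],[0,0,0.004,0,0,0],[0,0,0.012,0,0,0],[0,0,0.025,0,0,0],[0,0,0.03,0,0,0],[0,0,0.03,0,0,0],[0,0,0.02,0,0,0]]]' 0.75
```

```text
time: 22.02
tool_pos: [0.6343, -0.1675, 0.1386]
tool_rot: [0.002, 0.753, 0.658, 0.001]
contact_force: [0.5, -0.3, 0.2]
gripper_width: 0.751
grasp_force: 0.0
```

```bash
python3 -m handwheel '[[[-0.01,-0.01,0,0,0,0],[-0.02,-0.021,0,0,0,0],[-0.025,-0.026,0,0,0,0],[-0.025,-0.026,0,0,0,0],[-0.025,-0.026,0,0,0,0],[-0.025,-0.026,0,0,0,0],[-0.025,-0.026,0,0,0,0],[-0.02,-0.022,0,0,0,0],[-0.012,-0.012,0,0,0,0],[-0.007,-0.007,0,0,0,0],[0,0,0,0,0,0],[0,0,0,0,0,0]]]'
```

```text
time: 23.02
tool_pos: [0.4389, -0.3688, 0.1338]
tool_rot: [-0.0, 0.753, 0.658, 0.0]
contact_force: [-0.1, 0.6, 0.4]
gripper_width: 0.747
grasp_force: 0.0
```

```bash
python3 -m handwheel '[[[0,0,-0.015,0,0,0],[0,0,-0.022,0,0,0],[0,0,-0.022,0,0,0],[0,0,-0.022,0,0,0],[0,0,-0.018,0,0,0],[0,0,-0.011,0,0,0],[0,0,-0.007,0,0,0],[0,0,-0.004,0,0,0],[0,0,-0.0015,0,0,0],[0,0,0,0,0,0]]]'
```

```text
time: 23.85
tool_pos: [0.4397, -0.3693, 0.0121]
tool_rot: [0.001, 0.753, 0.658, 0.0]
contact_force: [0.4, 0.4, -0.0]
gripper_width: 0.748
grasp_force: 0.0
```

```bash
python3 -m handwheel '[[[0,0,0,0,0,0],[0,0,0,0,0,0],[0,0,0,0,0,0],[0,0,0,0,0,0],[0,0,0,0,0,0],[0,0,0,0,0,0],[0,0,0,0,0,0],[0,0,0,0,0,0]]]' 0.1
```

```text
time: 24.52
tool_pos: [0.4397, -0.3698, 0.0127]
tool_rot: [0.001, 0.753, 0.658, 0.0]
contact_force: [0.1, 1.0, 6.0]
gripper_width: 0.377
grasp_force: 59.6
```

```bash
python3 -m handwheel '[[[0,0,0.006,0,0,0],[0,0,0.016,0,0,0],[0,0,0.024,0,0,0],[0,0,0.024,0,0,0],[0,0,0.024,0,0,0],[0.01,0.005,0.014,0,0,0],[0.02,0.01,0,0,0,0],[0.025,0.013,0,0,0,0],[0.025,0.013,0,0,0,0],[0.025,0.013,0,0,0,0],[0.025,0.013,0,0,0,0],[0.02,0.01,0,0,0,0],[0.016,0.008,0,0,0,0],[0.01,0.005,0,0,0,0],[0.0045,0.0025,0,0,0,0],[0,0,0,0,0,0],[0,0,0,0,0,0]]]'
```

```text
time: 25.93
tool_pos: [0.6188, -0.2768, 0.1191]
tool_rot: [-0.0, 0.753, 0.658, -0.0]
contact_force: [0.3, 0.2, -0.1]
gripper_width: 0.38
grasp_force: 59.6
```

```bash
python3 -m handwheel '[[[0,0,0,0,0,0],[0,0,-0.01,0,0,0],[0,0,-0.02,0,0,0],[0,0,-0.024,0,0,0],[0,0,-0.02,0,0,0],[0,0,-0.012,0,0,0],[0,0,-0.006,0,0,0],[0,0,-0.003,0,0,0],[0,0,0,0,0,0],[0,0,0,0,0,0]]]'; python3 look.py scene a5 0.62 -0.277 0.03
```

```text
time: 26.77
tool_pos: [0.6204, -0.2771, 0.0257]
tool_rot: [0.001, 0.753, 0.658, 0.0]
contact_force: [0.5, 0.8, -1.5]
gripper_width: 0.378
grasp_force: 59.6
crop origin 133 235
```

View pics/a5.png

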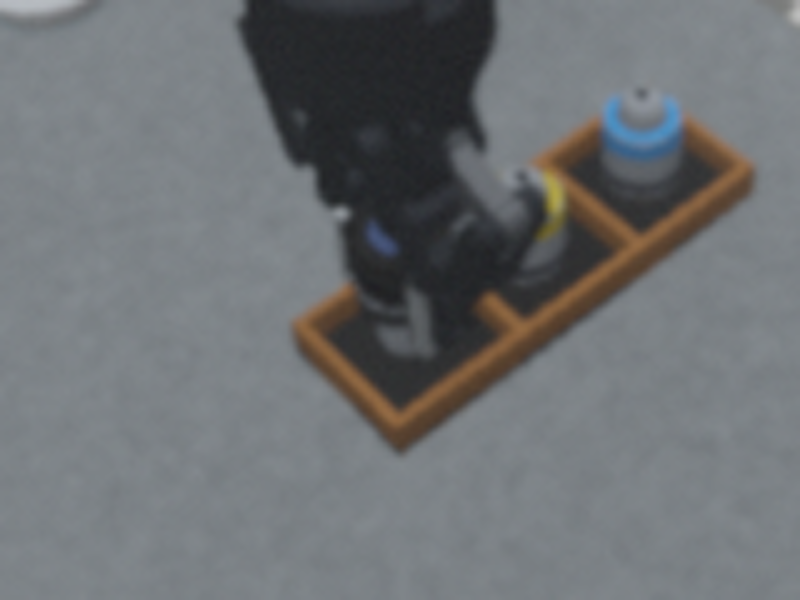

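The objective stands upright in its compartment at (642,145), and the eyepiece hangs over the last free one with its tube foot at (400,345). Touch expected at z≈.0167.

```bash
python3 -m handwheel '[[[0,0,-0.004,0,0,0],[0,0,-0.003,0,0,0],[0,0,-0.0015,0,0,0],[0,0,-0.0006,0,0,0],[0,0,0,0,0,0],[0,0,0,0,0,0]]]'
```

```text
time: 27.32
tool_pos: [0.6199, -0.2767, 0.0167]
tool_rot: [0.0, 0.753, 0.658, -0.0]
contact_force: [-1.5, 1.1, 5.2]
gripper_width: 0.379
grasp_force: 60.4
```

```bash
python3 -m handwheel '[[[0,0,0,0,0,0],[0,0,0,0,0,0],[0,0,0,0,0,0],[0,0,0,0,0,0],[0,0,0.004,0,0,0],[0,0,0.012,0,0,0],[0,0,0.025,0,0,0],[0,0,0.03,0,0,0],[0,0,0.03,0,0,0],[0,0,0.02,0,0,0]]]' 0.75
```

```text
time: 28.15
tool_pos: [0.6209, -0.2773, 0.1413]
tool_rot: [0.002, 0.753, 0.658, 0.001]
contact_force: [1.7, -0.8, 1.2]
gripper_width: 0.749
grasp_force: 0.0
```

```bash
python3 -m handwheel '[[[-0.005,0.018,0,0,0,2],[-0.008,0.031,0,0,0,2.7],[-0.0095,0.037,0,0,0,2.9],[-0.0095,0.037,0,0,0,2.9],[-0.0095,0.037,0,0,0,2.9],[-0.0095,0.037,0,0,0,2.9],[-0.0095,0.037,0,0,0,2.9],[-0.0095,0.037,0,0,0,2.9],[-0.0095,0.037,0,0,0,2.9],[-0.0095,0.037,0,0,0,2.9],[-0.0095,0.037,0,0,0,2.9],[-0.0095,0.037,0,0,0,2.9],[-0.0095,0.037,0,0,0,2.9],[-0.0095,0.037,0,0,0,2.9],[-0.0095,0.037,0,0,0,2.9],[-0.0095,0.037,0,0,0,2.9],[-0.0095,0.037,0,0,0,2.9],[-0.007,0.028,0,0,0,0.5],[-0.003,0.011,0,0,0,0],[0,0.002,0,0,0,0]]]'
```

```text
time: 29.82
tool_pos: [0.4535, 0.3705, 0.1374]
tool_rot: [0.0, 0.413, 0.911, 0.001]
contact_force: [0.0, -0.1, -0.4]
gripper_width: 0.747
grasp_force: 0.0
```

```bash
python3 - <<'E'
from h import *
s=state();print(s['time'],np.round(s['tool_pos'],4),2*np.degrees(np.arctan2(s['tool_rot'][2],s['tool_rot'][1]))-90)
p,d=grab_frame('scene')
m=masks_of('scene','mailer')[0];r=m['region']&(d>0);v,u=np.nonzero(r);w=world('scene',np.c_[u,v],depth=d[r])
w=w[w[:,2]>.017];print(m['conf'],len(w),cv2.minAreaRect((w[:,:2]*1000).astype(np.float32)))
E
```

```text
29.8167 [0.4535 0.3705 0.1374] 41.16979290940807
0.72 133 ((456.8806457519531, 367.02923583984375), (30.26529884338379, 82.70870971679688), 39.89108657836914)
```

```bash
python3 -m handwheel '[[[0.001,-0.002,-0.015,0,0,-0.5],[0,0,-0.022,0,0,0],[0,0,-0.022,0,0,0],[0,0,-0.022,0,0,0],[0,0,-0.022,0,0,0],[0,0,-0.014,0,0,0],[0,0,-0.009,0,0,0],[0,0,-0.006,0,0,0],[0,0,-0.003,0,0,0],[0,0,0,0,0,0],[0,0,0,0,0,0]]]'
```

```text
time: 30.83
tool_pos: [0.4559, 0.3669, 0.0024]
tool_rot: [0.001, 0.419, 0.908, 0.001]
contact_force: [-1.2, -0.5, 0.5]
gripper_width: 0.752
grasp_force: 0.0
```

```bash
python3 -m handwheel '[[[0,0,0,0,0,0],[0,0,0,0,0,0],[0,0,0,0,0,0],[0,0,0,0,0,0],[0,0,0,0,0,0],[0,0,0,0,0,0],[0,0,0,0,0,0],[0,0,0,0,0,0]]]' 0.1
```

```text
time: 31.5
tool_pos: [0.4558, 0.3671, 0.0024]
tool_rot: [0.0, 0.419, 0.908, 0.001]
contact_force: [-0.6, 0.4, 5.8]
gripper_width: 0.334
grasp_force: 62.4
```

```bash
python3 -m handwheel '[[[0,0,0.006,0,0,0],[0,0,0.016,0,0,0],[0,0,0.024,0,0,0],[0,0,0.024,0,0,0],[0,0,0.024,0,0,0],[0.005,-0.01,0.014,0,0,-1],[0.012,-0.022,0,0,0,-3],[0.017,-0.033,0,0,0,-4],[0.017,-0.033,0,0,0,-4],[0.017,-0.033,0,0,0,-4],[0.017,-0.033,0,0,0,-4],[0.017,-0.033,0,0,0,-4],[0.017,-0.033,0,0,0,-4],[0.017,-0.033,0,0,0,-4],[0.017,-0.033,0,0,0,-4],[0.016,-0.03,0,0,0,-3],[0.01,-0.02,0,0,0,-2],[0.006,-0.01,0,0,0,0],[0.003,-0.005,0,0,0,0],[0,0,0,0,0,0]]]'
```

```text
time: 33.17
tool_pos: [0.6428, 0.0047, 0.1087]
tool_rot: [-0.0, 0.71, 0.704, -0.0]
contact_force: [0.3, 0.3, -0.3]
gripper_width: 0.334
grasp_force: 61.7
```

```bash
python3 -m handwheel '[[[0,0,0,0,0,0],[0,0,-0.01,0,0,0],[0,0,-0.02,0,0,0],[0,0,-0.02,0,0,0],[0,0,-0.014,0,0,0],[0,0,-0.008,0,0,0],[0,0,-0.004,0,0,0],[0,0,0,0,0,0],[0,0,0,0,0,0]]]'; python3 look.py scene a6 0.644 0.006 0.03
```

```text
time: 33.92
tool_pos: [0.6435, 0.0057, 0.0339]
tool_rot: [0.0, 0.71, 0.704, 0.0]
contact_force: [-0.5, -0.1, -0.8]
gripper_width: 0.336
grasp_force: 61.7
crop origin 235 158
```

View pics/a6.png

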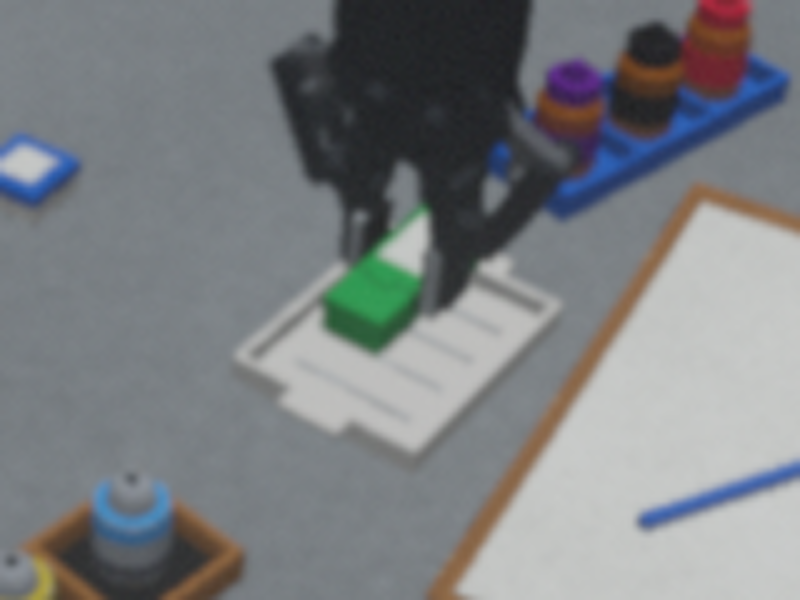

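The mailer is level and aligned with the tray's long side (370,300), and all three bottles stand upright in the rack. Lowering onto the tray floor.

```bash
python3 -m handwheel '[[[0,0.001,-0.007,0,0,0],[0,0,-0.007,0,0,0],[0,0,-0.006,0,0,0],[0,0,-0.004,0,0,0],[0,0,-0.0025,0,0,0],[0,0,-0.0015,0,0,0],[0,0,-0.0006,0,0,0],[0,0,0,0,0,0],[0,0,0,0,0,0]]]'
```

```text
time: 34.72
tool_pos: [0.6431, 0.0065, 0.0055]
tool_rot: [-0.0, 0.71, 0.704, -0.0]
contact_force: [-3.5, 0.2, 5.9]
gripper_width: 0.335
grasp_force: 62.3
```

Contact. Releasing with a small opening, then lifting and backing off.

```bash
python3 -m handwheel '[[[0,0,0,0,0,0],[0,0,0,0,0,0],[0,0,0,0,0,0],[0,0,0,0,0,0],[0,0,0.003,0,0,0],[0,0,0.008,0,0,0],[0,0,0.02,0,0,0],[0,0,0.03,0,0,0],[0,0,0.03,0,0,0],[0,0,0.03,0,0,0],[-0.02,0,0.02,0,0,0],[-0.03,0,0.01,0,0,0],[-0.03,0,0,0,0,0],[-0.03,0,0,0,0,0],[-0.03,0,0,0,0,0],[-0.03,0,0,0,0,0],[-0.015,0,0,0,0,0],[0,0,0,0,0,0]]]' 0.48; python3 - <<'E'
from h import *
p,d=grab_frame('scene');cv2.imwrite('pics/end.png',cv2.resize(p[120:360,60:400],(800,565),interpolation=cv2.INTER_CUBIC))
p,d=grab_frame('top');cv2.imwrite('pics/endt.png',cv2.resize(p[105:255,120:360],(800,500),interpolation=cv2.INTER_CUBIC))
E
```

```text
time: 36.22
tool_pos: [0.4559, 0.0067, 0.156]
tool_rot: [0.0, 0.71, 0.704, 0.0]
contact_force: [0.2, -0.0, -0.8]
gripper_width: 0.48
grasp_force: 0.0
```

View pics/end.png

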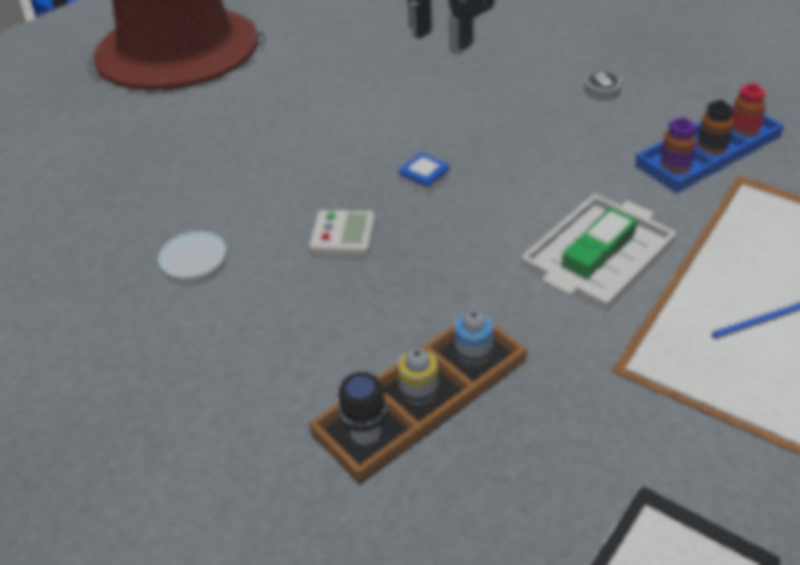

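View pics/endt.png

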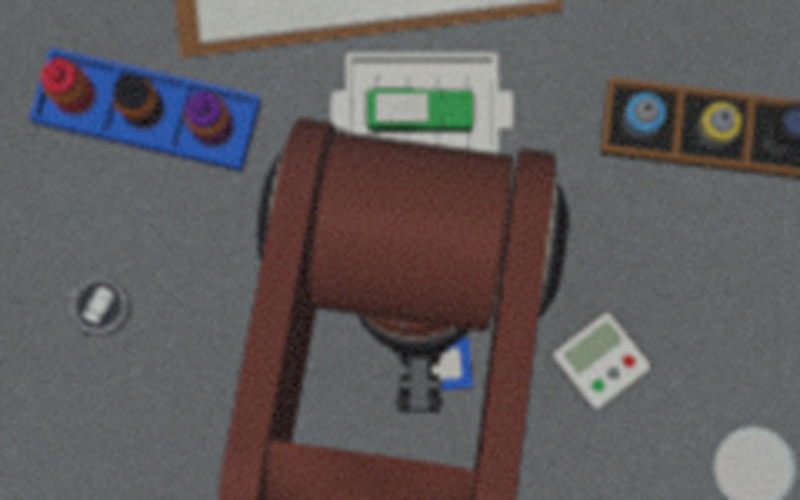

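Everything is in place and upright. In the scene picture: red (750,110), violet (680,147), objective (473,335), eyepiece (362,405), with the mailer flat in the white tray (600,240). The black-capped bottle and yellow-ringed objective still stand in their middle compartments.

```bash
python3 -c "
from plant import *
print(job_done())"
```

```text
the job is handed in; nothing more can be done
None
```

The job is handed in after about 36 s of robot time: both bottles, the objective, the eyepiece and the mailer are set down in their places in the order asked, and the black-capped bottle and yellow-ringed objective still stand in their middle compartments; no verdict came back.

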